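# Sort the polishing bench: bangle, wheels and compounds to their trays

### The job

Clear the polishing bench. First, before you disturb any of the dirty things, lay the finished brass bangle in the wooden tray with the blue lining; then put the red compound bar and the red wheel in the red tray, and the green bar and the green wheel in the green tray. Set each thing down rather than dropping it, so that it lies flat on the floor of its tray with nothing stacked, and leave the jar and the loupe where they stand.

Things in the scene. Friction and masses are not known exactly. Their poses are not given: they have to be found in the camera images.
- bangle_center (a point): polished brass bangle, a closed oval ring lying flat: outside 64 mm along its x, 52 mm along its y, 22 mm high, wall 4 mm thick, about 60 g, with a grainy ornament on its +x end. The point is the centre of the oval, half-way up (11 mm above its underside), z up; it can be gripped from outside across its y (52 mm)
- red_bar_center (a point): wax-bound polishing-compound bar, dark red, 90 mm long x 30 mm wide x 30 mm high, about 150 g, lying on the mat. The point is its centre, 15 mm above its underside; x along its length, z up
- green_bar_center (a point): wax-bound polishing-compound bar, green, 90 mm long x 30 mm wide x 30 mm high, about 150 g, lying on the mat. The point is its centre, 15 mm above its underside; x along its length, z up
- red_wheel_mid (a point): hard bonded abrasive wheel, red, outside diameter 50 mm, 20 mm thick, with a 16 mm bore, about 80 g, lying flat on the mat. The point is its centre, half-way up (10 mm above its underside), z along its axis, up
- green_wheel_mid (a point): hard bonded abrasive wheel, green, outside diameter 50 mm, 20 mm thick, with a 16 mm bore, about 80 g, lying flat on the mat. The point is its centre, half-way up (10 mm above its underside), z along its axis, up
- red_tray: red tray, fixed to the bench, open on top: outside 130 mm along its x, 155 mm along its y, 22 mm high, walls 5 mm thick, floor 4 mm thick (inside 120 x 145 mm). Origin at the centre of its underside, z up. It can stand at the robot's left, right or straight ahead, with some yaw
- green_tray: green tray, fixed to the bench, open on top: outside 130 mm along its x, 155 mm along its y, 22 mm high, walls 5 mm thick, floor 4 mm thick (inside 120 x 145 mm). Origin at the centre of its underside, z up. It can stand at the robot's left, right or straight ahead, with some yaw
- lined_tray: light wooden tray with a dark blue lined floor, fixed to the bench, open on top: outside 130 mm along its x, 155 mm along its y, 22 mm high, walls 5 mm thick, floor 4 mm thick (inside 120 x 145 mm). Origin at the centre of its underside, z up. It can stand at the robot's left, right or straight ahead, with some yaw
- jar_mid (a point): small closed amber jar with a black lid, diameter 44 mm, 44 mm high, loose, standing between two trays: not to be disturbed. The point is half-way up
- loupe_mid (a point): jeweller's loupe, silvery with a pale glass on top, diameter 36 mm, 28 mm high, loose, standing between two trays: not to be disturbed. The point is half-way up

How it is judged (in metres and radians):
On the way:
1. the bangle lies released in the lined tray while the bars and wheels are still where they were at the start (within 40 mm) (x of bangle_center in the frame of lined_tray between -0.05 and 0.05 m and y of bangle_center in the frame of lined_tray between -0.0625 and 0.0625 m and z of bangle_center in the frame of lined_tray below 0.021 m and contact force between the fingers and bangle below 0.05 N and linear speed of bangle below 0.03 m/s and distance of each of red_bar_center, red_wheel_mid, green_bar_center, green_wheel_mid from where it was at the start of the episode below 0.04 m), for 0.2 s.
At the end, for the whole second after the job is handed in: The bangle in the lined tray, the red bar and red wheel in the red tray, the green bar and green wheel in the green tray: each lies flat on the tray's floor (centre no more than 6 mm higher than when flat, within 50 mm in x and 62.5 mm in y of the tray's centre), released and at rest (x of red_bar_center in the frame of red_tray between -0.05 and 0.05 m and y of red_bar_center in the frame of red_tray between -0.0625 and 0.0625 m and z of red_bar_center in the frame of red_tray below 0.025 m and contact force between the fingers and red_bar below 0.05 N and linear speed of each of red_bar, red_wheel, green_bar, green_wheel, bangle below 0.03 m/s and x of red_wheel_mid in the frame of red_tray between -0.05 and 0.05 m and y of red_wheel_mid in the frame of red_tray between -0.0625 and 0.0625 m and z of red_wheel_mid in the frame of red_tray below 0.02 m and contact force between the fingers and red_wheel below 0.05 N and x of green_bar_center in the frame of green_tray between -0.05 and 0.05 m and y of green_bar_center in the frame of green_tray between -0.0625 and 0.0625 m and z of green_bar_center in the frame of green_tray below 0.025 m and contact force between the fingers and green_bar below 0.05 N and x of green_wheel_mid in the frame of green_tray between -0.05 and 0.05 m and y of green_wheel_mid in the frame of green_tray between -0.0625 and 0.0625 m and z of green_wheel_mid in the frame of green_tray below 0.02 m and contact force between the fingers and green_wheel below 0.05 N and x of bangle_center in the frame of lined_tray between -0.05 and 0.05 m and y of bangle_center in the frame of lined_tray between -0.0625 and 0.0625 m and z of bangle_center in the frame of lined_tray below 0.021 m and contact force between the fingers and bangle below 0.05 N); the robot touches nothing.
It fails at once if the jar or the loupe is moved by more than 25 mm (distance of any of jar_mid, loupe_mid from where it was at the start of the episode above 0.025 m).
It fails at once if a thing is dropped: free of the fingers with its centre more than 75 mm above the bench ((height (world z) of red_bar_center above 0.075 m and contact force between the fingers and red_bar below 0.02 N) or (height (world z) of red_wheel_mid above 0.075 m and contact force between the fingers and red_wheel below 0.02 N) or (height (world z) of green_bar_center above 0.075 m and contact force between the fingers and green_bar below 0.02 N) or (height (world z) of green_wheel_mid above 0.075 m and contact force between the fingers and green_wheel below 0.02 N) or (height (world z) of bangle_center above 0.075 m and contact force between the fingers and bangle below 0.02 N)).
It also fails if it takes over 122 s, if anything falls off the work surface, if the arm or the gripper's body presses on something with over 40 N, if the wrist force passes 120 N, or if a joint passes its speed limit or range.

### The arm

A 6-joint arm with a two-finger parallel gripper is mounted at the origin on the work surface. World frame = base frame: x ahead of the robot, y to its left, z up, the work surface at z = 0. Lengths are in mm, angles in degrees, forces in N, time in s.
With the tool pointing down it reaches from about 350 to 850 mm from the base axis. Payload 8.1 kg.
Tool frame: the origin (TCP) lies at the very end of the fingers, on their centre line; the grasp point (between the pads) lies 19 mm behind it; x points along the fingers, y is the direction in which the jaws open and shut, and the axes are right-handed (so a half turn about x gives the same grasp; the last joint's range is limited). The gripper opens to 85 mm and grips with 20 to 120 N. Pads are 22 mm wide; open, the fingers measure 114 mm over their backs; the gripper's body (76 mm by 85 mm) begins 54 mm behind the grasp point. The pads swing forward as they close: fully open they stand 13 mm farther back than shut.
Start: joints at [70.222, 7.471, 85.268, -0, 87.261, -4.893], TCP at [154.11, 579.875, 231.292] pointing down, gripper open.
Joint ranges: [-169.43, 169.43], [-51.17, 129.36], [1.28, 143.12], [-76.62, 256.62], [0, 156.53], [-152.29, 152.29]. Speed limits (degrees/s): [136.94, 136.94, 159.86, 180, 180, 180].

### API

Orientations are given as [roll, pitch, yaw] about the fixed x, y, z axes, in that order (R = Rz(yaw) Ry(pitch) Rx(roll)).
In Python, from bench import sensors, snapshot, r gives the robot as it stands. The module is installed in compiled form; this text tells all that it offers.
- The arm moves only by the tool drive_tool, never from a script. Its argument "moves" is one flat list of numbers, 6 for each row, row after row: the shift along the tool's x, y, z in cm, then the turn, a rotation vector about the tool's x, y, z in degrees. In form: [tx, ty, tz, wx, wy, wz, tx, ty, tz, wx, wy, wz, ...]. A call has 1 to 20 rows; each row shifts and turns the commanded pose from where the row before left it, along the tool's axes as they then stand; what a row does not reach is not made up. A row lasts 1/12 s, in which the tool goes at most 41.7 mm and 7.16 degrees, less where a joint would pass 70% of its speed; a pose out of reach is approached as far as the arm can. A call with a gripper value outside its range is refused whole. "hand" is the finger opening in cm, from 0 to 8.54, set as the call begins (left out, the last holds). The fingers move at their own pace and stop on an object; "grip_force" is the grip in N (left out, the last holds). Time passes only in rows, so rows that do not move let the fingers close. It gives the time, the measured TCP pose, the force and the opening at its end, in the units of the state.
- sensors.sense(): the state, without advancing time (a new reading comes with each control period).
- snapshot(name): name is "scene" or "top"; returns a dict with "image" (420x560x3 uint8, red, green, blue), "z_map" (420x560 float32, mm along the optical axis (not along the pixel's ray), 0 where there is no reading), "camera_matrix" (3x3 intrinsics, pixels), "eye" and "orientation" of the camera in the world. Camera axes: x right, y down, z forward; pixel columns grow to the right and rows downward; lengths in mm; the calibration is good to about 2 mm. A picture is of the moment at which its call begins.
- r.hand_in(): hands the job in, once; it reports no verdict.
The state is a dict: "time": time; "joint_pos": joint angles; "qd": joint speeds; "joint_efforts": joint torques, N m; "tool_pos": TCP position; "tcp_rot": TCP orientation; "ft_force": force on the tool from outside, world axes, zero at the start; "wrist_torque": the same for the moment, N m; "finger_gap": finger opening in mm.
Only numpy, scipy, OpenCV 4.12 (cv2) and the standard library are available. Lean on these libraries where they do the work, as an engineer would, in place of code of your own. Each camera call takes 0.05 s, during which the arm holds its last target.

## Working session

There is one attempt and no reset: what is moved stays moved. The work goes in short steps, Python scripts to look and compute and a tool call to move; the robot and the scene stay as the last step left them, time stands still between calls to the robot, and variables do not carry over. Pictures are saved under pics/ and viewed, and the job is handed in when it is done.

Besides the shell and the picture viewer there is one more tool, called after "Request:" by a JSON object that holds its "name" and its "arguments", one argument or row to a line. drive_tool: Moves the arm, as the interface text tells. Its arguments: {"type":"object","properties":{"moves":{"type":"array","items":{"type":"number"}},"hand":{"type":"number"},"grip_force":{"type":"number"}},"required":["moves"]}

```bash
mkdir -p pics
cat > h.py <<'E'
import numpy as np, cv2
from bench import sensors, snapshot, r
def shot(n,f):
    s=snapshot(n); cv2.imwrite('pics/'+f+'.png',cv2.cvtColor(s['image'],cv2.COLOR_RGB2BGR)); np.savez('pics/'+f+'.npz',**{k:np.asarray(v) for k,v in s.items()}); return s
E
python3 - <<'E'
from h import *
for n in('scene','top'):
    s=shot(n,n+'0'); print(n,s['camera_matrix'],s['eye'],s['orientation'])
print(sensors.sense())
E
```

```text
scene [[515.98286127   0.         276.48321646]
 [  0.         515.98286127 205.43013916]
 [  0.           0.           1.        ]] [916.23172625 705.36331739 879.9130058 ] [-134.61532003    0.42337289  148.72166653]
top [[530.83587502   0.         271.27221029]
 [  0.         530.83587502 204.8331333 ]
 [  0.           0.           1.        ]] [ 335.14357082  -12.45830644 1071.53276403] [-171.16248656    0.69595224  -90.2882013 ]
{'time': 0.1, 'joint_pos': array([ 7.02221629e+01,  7.51184423e+00,  8.53222301e+01, -5.25206187e-04,
        8.72627700e+01, -4.89262063e+00]), 'qd': array([-0.03815639, -0.14556429, -0.15687206,  0.01815698,  0.00099647,
       -0.12146334]), 'joint_efforts': array([ 1.57250165e-04, -5.70939159e+01, -5.01949775e+01, -2.06710665e-04,
        7.76697707e-03, -5.51652215e-05]), 'tool_pos': array([153.93872591, 579.40278145, 230.34601815]), 'tcp_rot': array([ -94.58227701,   89.90315427, -109.46746795]), 'ft_force': array([-0.29261799,  0.56730105,  0.24639978]), 'wrist_torque': array([-0.00902475,  0.02636981, -0.06586651]), 'finger_gap': 85.48816704822795}
```

View pics/scene0.png

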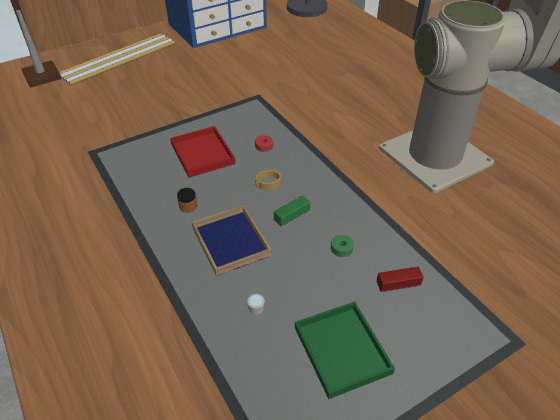

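View pics/top0.png

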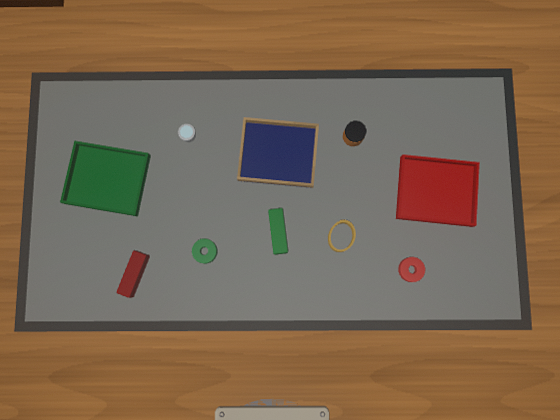

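The views show the whole layout. In the top picture: green tray (105,180), lined tray (278,152), red tray (438,190), loupe (187,132), jar (355,133), red bar (133,274), green wheel (205,251), green bar (278,231), bangle (342,236), red wheel (412,269). Next I measure them by colour and depth from both views.

```bash
cat >> h.py <<'E'
from scipy.spatial.transform import Rotation as Ro
def cloud(s):
    K=s['camera_matrix'];z=np.asarray(s['z_map'],float)
    v,u=np.mgrid[:z.shape[0],:z.shape[1]]
    P=np.stack([(u-K[0,2])/K[0,0]*z,(v-K[1,2])/K[1,1]*z,z],-1)
    R=Ro.from_euler('xyz',s['orientation'],degrees=True).as_matrix()
    return P@R.T+np.asarray(s['eye'])
def masks(s):
    h=cv2.cvtColor(s['image'],cv2.COLOR_RGB2HSV); H,S,V=[h[...,i].astype(int) for i in range(3)]
    return dict(red=((H<6)|(H>172))&(S>150)&(V>40),green=(H>50)&(H<80)&(S>110)&(V>30),gold=(H>12)&(H<28)&(S>90)&(V>90),blue=(H>108)&(H<130)&(S>130)&(V>25),dark=(V<40),lt=(V>165)&(S<90))
def comps(s,roi=((270,800),(-420,420)),zmin=-15):
    P=cloud(s);ok=(s['z_map']>0)&(P[...,0]>roi[0][0])&(P[...,0]<roi[0][1])&(P[...,1]>roi[1][0])&(P[...,1]<roi[1][1])&(P[...,2]>zmin)
    out=[]
    for c,m in masks(s).items():
        n,l,st,ce=cv2.connectedComponentsWithStats((m&ok).astype(np.uint8),connectivity=8)
        for i in range(1,n):
            if st[i,4]>60:
                q=P[l==i]; zt=np.percentile(q[:,2],97); zl=np.percentile(q[:,2],3)
                top=q[q[:,2]>zt-5]
                (cx,cy),(w,hh),a=cv2.minAreaRect(top[:,:2].astype(np.float32))
                if w<hh: w,hh,a=hh,w,a+90
                a=(a+90)%180-90
                (bx,by),bs,ba=cv2.minAreaRect(q[:,:2].astype(np.float32))
                out.append((c,q,top)); print(c,ce[i].round(),st[i,4],'z %.1f..%.1f'%(zl,zt),'top c(%.1f,%.1f) %.1fx%.1f long@%.1f'%(cx,cy,w,hh,a),'mean(%.1f,%.1f)'%tuple(top[:,:2].mean(0)),'all c(%.1f,%.1f) %.1fx%.1f@%.1f'%(bx,by,*bs,ba))
    return out
E
python3 - <<'E'
from h import *
for n in('scene','top'):
    s=dict(np.load(f'pics/{n}0.npz')); print(n); comps(s)
    P=cloud(s); g=(s['z_map']>0)&(abs(P[...,0]-500)<250)&(abs(P[...,1])<400); print('bench z',np.percentile(P[g][:,2],[5,25,50,75]))
E
```

```text
scene
red [202. 151.] 2063 z 1.0..23.3 top c(526.3,-334.5) 159.7x131.5 long@83.3 mean(527.3,-328.3) all c(526.3,-334.3) 161.6x131.5@83.0
red [264. 143.] 215 z 4.7..23.6 top c(368.8,-274.5) 47.3x45.4 long@29.4 mean(369.9,-274.2) all c(369.5,-275.0) 52.6x46.4@59.4
red [400. 279.] 788 z 5.7..32.7 top c(363.3,273.8) 89.7x30.7 long@-20.8 mean(363.8,274.4) all c(363.2,274.2) 31.9x90.9@70.4
green [292. 210.] 582 z 5.8..32.3 top c(446.5,-11.7) 89.2x31.2 long@7.7 mean(446.7,-11.4) all c(446.5,-12.0) 90.9x32.8@6.1
green [342. 245.] 292 z 5.9..22.8 top c(407.8,134.7) 47.7x47.1 long@34.2 mean(408.1,134.0) all c(408.8,134.0) 48.8x46.0@76.7
green [342. 349.] 5576 z 1.3..23.2 top c(556.2,337.0) 156.9x131.4 long@80.2 mean(560.8,341.9) all c(556.1,336.7) 157.7x131.3@80.2
gold [168. 303.] 1421 z -3.3..2.9 top c(794.7,-34.9) 761.4x10.9 long@90.0 mean(794.9,44.0) all c(794.4,-36.7) 765.0x11.2@90.0
gold [268. 180.] 339 z 1.8..24.0 top c(435.9,-140.3) 63.6x53.9 long@-8.1 mean(436.7,-139.3) all c(436.1,-140.0) 55.7x64.0@88.2
gold [189. 206.] 138 z 2.5..31.9 top c(645.5,-153.4) 37.1x13.2 long@-7.6 mean(645.
[... 1739 characters left out ...]
2x129.7@84.4
gold [348. 140.] 74 z 3.3..33.7 top c(632.1,-157.5) 34.4x8.7 long@43.4 mean(631.7,-157.6) all c(633.3,-156.9) 36.5x10.0@40.3
gold [342. 235.] 250 z 2.5..26.0 top c(437.1,-140.1) 59.9x51.7 long@-1.1 mean(437.0,-139.2) all c(436.2,-139.4) 57.1x56.9@25.4
blue [281. 151.] 3057 z 1.5..8.8 top c(610.8,-13.8) 142.1x113.5 long@84.3 mean(614.2,-19.6) all c(611.2,-13.9) 142.1x114.5@84.4
dark [355. 127.] 106 z 40.3..48.6 top c(651.4,-168.0) 39.9x24.6 long@-83.2 mean(652.2,-172.0) all c(651.4,-168.0) 24.6x40.0@6.8
lt [186. 132.] 167 z 26.8..33.1 top c(648.4,172.7) 30.2x27.1 long@1.8 mean(648.2,172.5) all c(648.2,172.9) 27.5x30.2@89.1
bench z [-1.39547311  0.64383574  2.20401732  4.02852056]
```

```bash
cat >> h.py <<'E'
def tool():
    t=sensors.sense(); R=Ro.from_euler('xyz',t['tcp_rot'],degrees=True).as_matrix(); return t,np.array(t['tool_pos']),R
def plan(x,y,z,jaw):
    """tool-frame shift (cm) to target and turn about tool x to put jaws at 'jaw' deg (mod 180), tilt fix"""
    t,p,R=tool(); d=(R.T@(np.array([x,y,z])-p))/10
    best=None
    for j in (jaw,jaw+180):
        c,s_=np.cos(np.radians(j)),np.sin(np.radians(j))
        X=np.array([0,0,-1.]);Y=np.array([c,s_,0]);T=np.stack([X,Y,np.cross(X,Y)],1)
        rv=Ro.from_matrix(R.T@T).as_rotvec(degrees=True)
        if best is None or np.linalg.norm(rv)<np.linalg.norm(best): best=rv
    print('t',t['time'],'tcp',p.round(1),'jaw',np.degrees(np.arctan2(R[1,1],R[0,1])).round(2),'J',np.round(t['joint_pos'],1),'gap',round(t['finger_gap'],1),'F',np.round(t['ft_force'],1))
    print('shift cm (tool axes now)',d.round(2),'turn',best.round(2),' toolx',R[:,0].round(3),'y',R[:,1].round(3),'z',R[:,2].round(3))
E
python3 - <<'E'
from h import *
for n in('scene','top'):
    s=dict(np.load(f'pics/{n}0.npz')); P=cloud(s); m=masks(s)['gold']
    q=P[m&(abs(P[...,0]-436)<50)&(abs(P[...,1]+140)<50)&(P[...,2]>16)][:,:2]
    h=cv2.convexHull(q.astype(np.float32)); (c,ax,a)=cv2.fitEllipse(h); print(n,c,ax,a, 'long axis deg',(a+90)%180)
plan(436.5,-139.7,120,90)
E
python3 - <<'E'
import cv2
a=cv2.imread('pics/scene0.png')[155:205,235:305];b=cv2.imread('pics/top0.png')[210:260,307:377]
cv2.imwrite('pics/bz.png',cv2.resize(cv2.hconcat([a,b]),None,fx=5,fy=5,interpolation=cv2.INTER_CUBIC))
E
```

```text
scene (436.3160705566406, -139.43820190429688) (56.27848815917969, 64.81185150146484) 78.93864440917969 long axis deg 168.9386444091797
top (436.7712707519531, -139.81591796875) (51.010406494140625, 63.90266799926758) 70.49646759033203 long axis deg 160.49646759033203
t 0.1 tcp [153.9 579.4 230.3] jaw 75.11 J [70.2  7.5 85.3 -0.  87.3 -4.9] gap 85.5 F [-0.3  0.6  0.2]
shift cm (tool axes now) [ 11.13 -62.22  45.78] turn [-14.89  -0.02   0.09]  toolx [-0.001 -0.002 -1.   ] y [ 0.257  0.966 -0.002] z [ 0.966 -0.257 -0.   ]
```

View pics/bz.png

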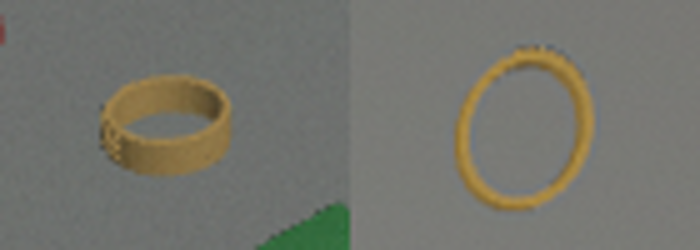

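Both views agree on the bangle: centre (436.5, −139.7), long axis about −19°, ornament at its +x end. I grip with the jaws at about 72°.

Request:
{"name": "drive_tool", "arguments": {
  "moves": [0.5, -2.9, 2.7, 1, 0, 0, 0.5, -2.9, 2.7, 1, 0, 0, 0.5, -2.9, 2.7, 1, 0, 0, 0.5, -2.9, 2.7, 0, 0, 0, 0.5, -2.9, 2.7, 0, 0, 0, 0.5, -2.9, 2.7, 0, 0, 0, 0.5, -2.9, 2.7, 0, 0, 0, 0.5, -2.9, 2.7, 0, 0, 0, 0.5, -2.9, 2.7, 0, 0, 0, 0.5, -2.9, 2.7, 0, 0, 0, 0.5, -3.3, 1.9, 0, 0, 0, 0.5, -3.3, 1.9, 0, 0, 0, 0.5, -3.3, 1.9, 0, 0, 0, 0.5, -3.3, 1.9, 0, 0, 0, 0.5, -3.3, 1.9, 0, 0, 0, 0.5, -3.3, 1.9, 0, 0, 0, 0.5, -3.3, 1.9, 0, 0, 0, 0.5, -3.3, 1.9, 0, 0, 0, 0.5, -3.3, 1.9, 0, 0, 0, 0.5, -3.3, 1.9, 0, 0, 0],
  "hand": 8.5,
  "grip_force": 30
}}

```text
time: 1.77
tool_pos: [404.9, -151.6, 130.9]
tcp_rot: [45.3, 90.0, 27.4]
ft_force: [1.0, 1.0, 0.3]
finger_gap: 85.0
```

```bash
python3 -c "
from h import *
plan(436.5,-139.7,3,71)"
```

```text
t 1.7667 tcp [ 404.9 -151.6  130.9] jaw 72.09 J [-27.3 -15.4 117.7   0.   77.7 -99.4] gap 85.0 F [1.  1.  0.3]
shift cm (tool axes now) [12.79  2.1   2.64] turn [ 1.09  0.01 -0.01]  toolx [ 0.  0. -1.] y [0.308 0.952 0.   ] z [ 0.952 -0.308  0.   ]
```

Request:
{"name": "drive_tool", "arguments": {
  "moves": [0, 1.05, 1.3, 0.5, 0, 0, 0, 1.05, 1.3, 0.5, 0, 0, 3, 0, 0, 0, 0, 0, 3, 0, 0, 0, 0, 0, 2, 0, 0, 0, 0, 0, 1, 0, 0, 0, 0, 0, 0, 0, 0, 0, 0, 0, 0, 0, 0, 0, 0, 0]
}}

```text
time: 2.43
tool_pos: [436.2, -137.6, 41.4]
tcp_rot: [176.1, 89.9, 157.2]
ft_force: [0.7, 0.5, 0.2]
finger_gap: 85.2
```

```bash
python3 -c "
from h import *
plan(436.5,-139.7,3,71)
a=shot('scene','s1')['image'][130:240,200:340]; b=shot('top','t1')['image'][180:290,270:410]
cv2.imwrite('pics/z1.png',cv2.resize(cv2.hconcat([a,b]),None,fx=2.8,fy=2.8)[...,::-1])"
```

```text
t 2.4333 tcp [ 436.2 -137.6   41.4] jaw 71.12 J [-23.9  -4.1 117.9  -0.   66.2 -95.1] gap 85.2 F [0.7 0.5 0.2]
shift cm (tool axes now) [ 3.84 -0.19  0.09] turn [ 0.12 -0.05 -0.  ]  toolx [-0.001  0.    -1.   ] y [0.324 0.946 0.   ] z [ 0.946 -0.324 -0.001]
```

View pics/z1.png

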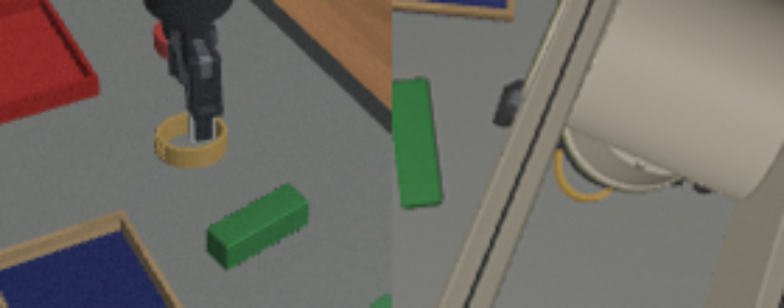

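The jaws straddle the ring (crop at about (190,135)). I go down and close.

Request:
{"name": "drive_tool", "arguments": {
  "moves": [1.5, -0.1, 0.05, 0, 0, 0, 1.5, -0.1, 0.05, 0, 0, 0, 0.8, 0, 0, 0, 0, 0, 0, 0, 0, 0, 0, 0, 0, 0, 0, 0, 0, 0]
}}

```text
time: 2.95
tool_pos: [437.0, -140.0, 4.0]
tcp_rot: [-3.9, 90.0, -22.8]
ft_force: [-0.7, -0.5, -0.7]
finger_gap: 84.9
```

Request:
{"name": "drive_tool", "arguments": {
  "moves": [0, 0, 0, 0, 0, 0, 0, 0, 0, 0, 0, 0, 0, 0, 0, 0, 0, 0, 0, 0, 0, 0, 0, 0, 0, 0, 0, 0, 0, 0, 0, 0, 0, 0, 0, 0, 0, 0, 0, 0, 0, 0, 0, 0, 0, 0, 0, 0],
  "hand": 4.5,
  "grip_force": 30
}}

```text
time: 3.62
tool_pos: [437.6, -140.3, 4.5]
tcp_rot: [-2.5, 89.9, -21.3]
ft_force: [-1.9, 0.8, 5.8]
finger_gap: 50.6
```

Request:
{"name": "drive_tool", "arguments": {
  "moves": [-0.5, 0, 0, 0, 0, 0, -1.5, 0, 0, 0, 0, 0, -2, 0, 0, 0, 0, 0, -2, 0, 0, 0, 0, 0, 0, 0, 0, 0, 0, 0, 0, 0, 0, 0, 0, 0]
}}

```text
time: 4.12
tool_pos: [438.0, -140.5, 64.9]
tcp_rot: [-5.7, 89.8, -24.6]
ft_force: [0.2, -0.0, -1.0]
finger_gap: 50.8
```

```bash
python3 -c "
from h import *
plan(608,-14.5,64,71)
a=shot('scene','s2')['image'][100:240,170:340]
cv2.imwrite('pics/z2.png',cv2.resize(a,None,fx=3,fy=3)[...,::-1])"
```

```text
t 4.1167 tcp [ 438.  -140.5   64.9] jaw 71.11 J [-24.2  -6.1 117.   -0.   68.8 -95.3] gap 50.8 F [ 0.2 -0.  -1. ]
shift cm (tool axes now) [ 0.13 17.43 12.  ] turn [0.11 0.21 0.02]  toolx [ 0.003 -0.002 -1.   ] y [ 0.324  0.946 -0.   ] z [ 0.946 -0.324  0.004]
```

View pics/z2.png

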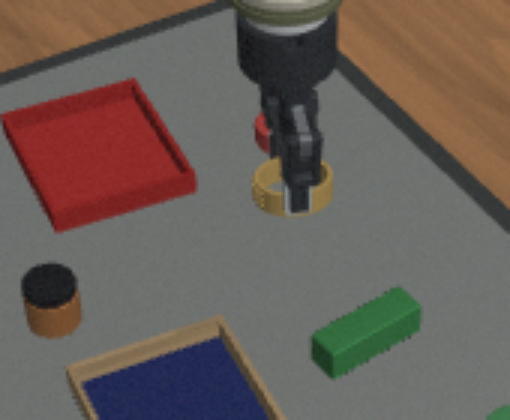

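The bangle is held level between the pads (crop (295,185)). I carry it to the lined tray.

Request:
{"name": "drive_tool", "arguments": {
  "moves": [0, 1.5, 1, 0, 0, 0, 0, 2.65, 1.83, 0, 0, 0, 0, 2.65, 1.83, 0, 0, 0, 0, 2.65, 1.83, 0, 0, 0, 0, 2.65, 1.83, 0, 0, 0, 0, 2.65, 1.83, 0, 0, 0, 0, 2.65, 1.83, 0, 0, 0, 0, 0, 0, 0, 0, 0, 0, 0, 0, 0, 0, 0, 0, 0, 0, 0, 0, 0]
}}

```text
time: 5.0
tool_pos: [605.0, -14.0, 61.5]
tcp_rot: [-161.4, 89.8, 179.7]
ft_force: [-0.2, -0.9, -1.1]
finger_gap: 50.7
```

```bash
python3 -c "
from h import *
plan(608,-14.5,9,71)
a=shot('scene','s3')['image'][150:300,140:320]
cv2.imwrite('pics/z3.png',cv2.resize(a,None,fx=3,fy=3)[...,::-1])"
```

```text
t 5.0 tcp [605.  -14.   61.5] jaw 71.15 J [ -6.2  16.5  93.4  -0.   70.3 -77.3] gap 50.7 F [-0.2 -0.9 -1.1]
shift cm (tool axes now) [5.25 0.06 0.32] turn [ 0.15 -0.17  0.06]  toolx [-0.003  0.    -1.   ] y [ 0.323  0.946 -0.001] z [ 0.946 -0.323 -0.003]
```

View pics/z3.png

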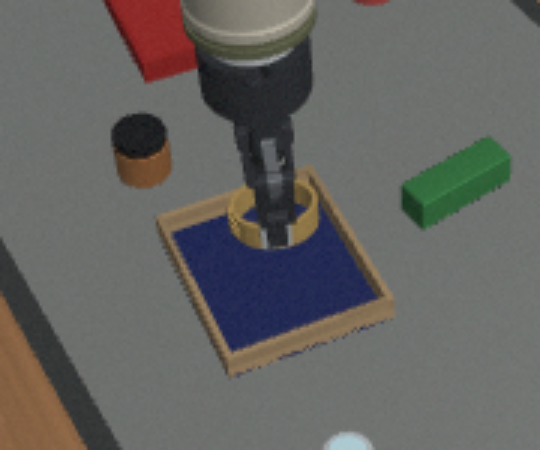

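Request:
{"name": "drive_tool", "arguments": {
  "moves": [1.5, 0, 0.15, 0, 0, 0, 1.5, 0, 0.15, 0, 0, 0, 1, 0, 0, 0, 0, 0, 0.6, 0, 0, 0, 0, 0, 0.3, 0, 0, 0, 0, 0, 0.2, 0, 0, 0, 0, 0, 0, 0, 0, 0, 0, 0]
}}

```text
time: 5.63
tool_pos: [609.2, -15.2, 12.4]
tcp_rot: [-63.7, 90.0, -82.6]
ft_force: [0.1, -0.1, -0.1]
finger_gap: 50.5
```

Request:
{"name": "drive_tool", "arguments": {
  "moves": [0.2, 0, 0, 0, 0, 0, 0.1, 0, 0, 0, 0, 0, 0.05, 0, 0, 0, 0, 0, 0, 0, 0, 0, 0, 0, 0, 0, 0, 0, 0, 0]
}}

```text
time: 6.05
tool_pos: [609.4, -15.0, 9.0]
tcp_rot: [9.0, 90.0, -9.8]
ft_force: [-0.0, -0.9, -1.0]
finger_gap: 50.6
```

Request:
{"name": "drive_tool", "arguments": {
  "moves": [0.06, 0, 0, 0, 0, 0, 0, 0, 0, 0, 0, 0, 0, 0, 0, 0, 0, 0]
}}

```text
time: 6.3
tool_pos: [609.5, -15.1, 8.6]
tcp_rot: [13.5, 90.0, -5.4]
ft_force: [-1.2, -0.6, 2.9]
finger_gap: 50.9
```

Request:
{"name": "drive_tool", "arguments": {
  "moves": [0, 0, 0, 0, 0, 0, 0, 0, 0, 0, 0, 0, 0, 0, 0, 0, 0, 0, 0, 0, 0, 0, 0, 0, 0, 0, 0, 0, 0, 0],
  "hand": 6.8
}}

```text
time: 6.72
tool_pos: [609.2, -15.1, 8.1]
tcp_rot: [-150.3, 90.0, -169.2]
ft_force: [-0.9, 0.9, -0.2]
finger_gap: 68.2
```

Request:
{"name": "drive_tool", "arguments": {
  "moves": [-1, 0, 0, 0, 0, 0, -2, 0, 0, 0, 0, 0, -3.5, 0, 0, 0, 0, 0, -3.5, 0, 0, 0, 0, 0, -2, 0, 0, 0, 0, 0, 0, 0, 0, 0, 0, 0]
}}

```text
time: 7.22
tool_pos: [613.3, -15.5, 136.1]
tcp_rot: [12.7, 89.4, -6.2]
ft_force: [0.4, 0.7, 0.9]
finger_gap: 68.1
```

```bash
python3 -c "
from h import *
plan(363.4,273.7,120,69.2)
s=shot('scene','s4'); comps(s)
a=s['image'][130:400,140:440]
cv2.imwrite('pics/z4.png',cv2.resize(a,None,fx=2,fy=2)[...,::-1])"
```

```text
t 7.2167 tcp [613.3 -15.5 136.1] jaw 71.12 J [ -6.2  12.5  89.8   0.   77.1 -77.3] gap 68.1 F [0.4 0.7 0.9]
shift cm (tool axes now) [  1.3   19.27 -33.02] turn [ 1.91  0.6  -0.15]  toolx [ 0.011 -0.001 -1.   ] y [0.324 0.946 0.002] z [ 0.946 -0.324  0.011]
red [190. 154.] 1040 z 0.8..23.7 top c(583.1,-205.5) 431.2x71.0 long@79.9 mean(572.9,-325.2) all c(580.6,-205.2) 431.3x76.6@80.0
red [264. 143.] 219 z 5.3..22.6 top c(369.4,-274.9) 47.5x46.3 long@61.6 mean(370.4,-273.9) all c(370.3,-274.1) 47.9x47.2@19.9
red [400. 279.] 789 z 6.3..32.6 top c(363.9,274.5) 89.4x29.7 long@-20.3 mean(364.9,274.2) all c(363.6,274.3) 32.4x90.2@69.2
green [292. 210.] 580 z 5.3..32.5 top c(445.5,-12.5) 89.0x30.7 long@7.3 mean(446.4,-11.6) all c(446.4,-11.7) 90.9x31.4@5.6
green [342. 245.] 308 z 5.2..22.7 top c(408.8,134.2) 49.5x46.2 long@52.9 mean(408.8,134.3) all c(408.6,134.5) 47.0x49.2@9.1
green [342. 349.] 5570 z 1.2..23.1 top c(556.0,336.8) 157.5x130.9 long@79.8 mean(561.3,341.4) all c(556.2,336.8) 158.0x131.2@80.1
gold [168. 304.] 1427 z -3.1..3.3 top c(794.6,-35.3) 763.5x10.7 long@-90.0 mean(794.9,
[... 346 characters left out ...]
 63.7x52.4 long@-18.3 mean(608.3,-14.3) all c(608.6,-13.0) 54.9x63.1@63.8
blue [230. 239.] 1453 z 0.9..7.1 top c(604.8,-22.8) 129.2x114.8 long@83.8 mean(607.9,-18.7) all c(603.9,-23.9) 131.6x116.2@83.8
blue [231. 237.] 95 z 0.3..7.0 top c(602.6,-24.9) 42.6x20.1 long@-32.4 mean(603.0,-24.4) all c(602.6,-24.9) 20.3x42.5@56.9
dark [205. 150.] 202 z 266.8..308.5 top c(646.1,-4.2) 31.2x4.8 long@-70.7 mean(645.8,-3.1) all c(638.6,-13.9) 54.2x23.7@71.9
dark [186. 195.] 195 z 36.8..46.3 top c(643.1,-168.5) 41.3x37.8 long@67.8 mean(644.1,-168.0) all c(643.2,-168.9) 42.5x38.0@66.1
lt [256. 301.] 175 z 25.6..31.4 top c(648.1,171.6) 32.7x30.3 long@65.4 mean(647.9,172.8) all c(648.0,171.6) 33.3x29.9@60.8
```

View pics/z4.png

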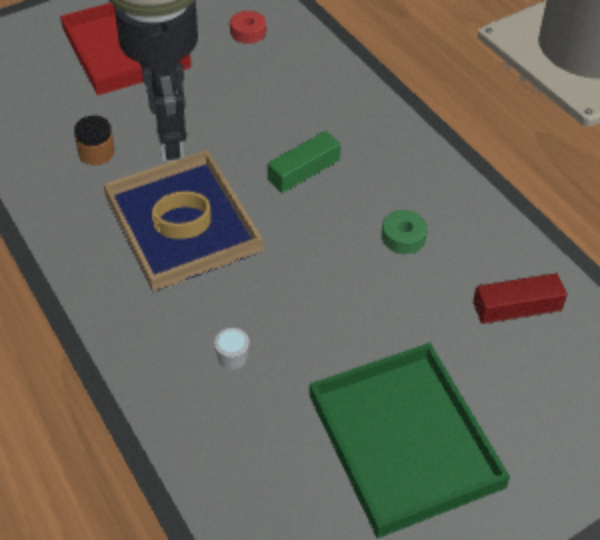

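The bangle lies flat at the middle of the lined tray (crop (182,213)); its centre measures (608.3, −14.2) and its top is about 22 mm above the tray floor. Everything else is unmoved. Green bar next.

Request:
{"name": "drive_tool", "arguments": {
  "moves": [1.2, -0.85, -2.65, 0, 0, 0, 1.2, -0.85, -2.65, 0, 0, 0, 1.2, -0.85, -2.65, 0, 0, 0, 1.2, -0.85, -2.65, 0, 0, 0, 1.2, -0.85, -2.65, 0, 0, 0, 1.2, -0.85, -2.65, 0, 0, 0, 0, 0, 0, -6.4, 0, 0, 0, 0, 0, -6.4, 0, 0, 0, 0, 0, -6.4, 0, 0, 0, 0, 0, -6.4, 0, 0, 0, 0, 0, 0, 0, 0, 0, 0, 0, 0, 0, 0],
  "hand": 7
}}

```text
time: 8.27
tool_pos: [441.5, -11.8, 55.5]
tcp_rot: [166.2, 89.9, 172.7]
ft_force: [0.9, -0.0, 0.4]
finger_gap: 69.9
```

```bash
python3 -c "
from h import *
plan(446.2,-12.1,5,96.7)"
```

```text
t 8.2667 tcp [441.5 -11.8  55.5] jaw 96.51 J [  -8.2   -8.   119.9   -0.    68.2 -104.7] gap 69.9 F [ 0.9 -0.   0.4]
shift cm (tool axes now) [ 5.05 -0.09  0.47] turn [-0.19 -0.08 -0.02]  toolx [-0.001  0.    -1.   ] y [-0.113  0.994  0.   ] z [ 0.994  0.113 -0.001]
```

Request:
{"name": "drive_tool", "arguments": {
  "moves": [0.8, -0.1, 0.45, 0, 0, 0, 2, 0, 0, 0, 0, 0, 1.5, 0, 0, 0, 0, 0, 0.5, 0, 0, 0, 0, 0, 0, 0, 0, 0, 0, 0, 0, 0, 0, 0, 0, 0]
}}

```text
time: 8.77
tool_pos: [446.6, -12.2, 8.2]
tcp_rot: [165.1, 89.9, 171.7]
ft_force: [0.5, -0.8, 0.6]
finger_gap: 70.0
```

Request:
{"name": "drive_tool", "arguments": {
  "moves": [0, 0, 0, 0, 0, 0, 0, 0, 0, 0, 0, 0, 0, 0, 0, 0, 0, 0, 0, 0, 0, 0, 0, 0, 0, 0, 0, 0, 0, 0, 0, 0, 0, 0, 0, 0, 0, 0, 0, 0, 0, 0, 0, 0, 0, 0, 0, 0],
  "hand": 2,
  "grip_force": 40
}}

```text
time: 9.43
tool_pos: [447.8, -12.5, 9.2]
tcp_rot: [-15.3, 89.9, -8.6]
ft_force: [-1.6, -0.5, 5.9]
finger_gap: 29.1
```

```bash
python3 -c "
from h import *
plan(446.2,-12.1,5,96.7)"
```

```text
t 9.4333 tcp [447.8 -12.5   9.2] jaw 96.71 J [  -8.2   -2.5  120.4   -0.    62.1 -104.9] gap 29.1 F [-1.6 -0.5  5.9]
shift cm (tool axes now) [ 0.42  0.05 -0.15] turn [0.01 0.1  0.03]  toolx [ 0.002 -0.    -1.   ] y [-0.117  0.993 -0.   ] z [0.993 0.117 0.002]
```

Request:
{"name": "drive_tool", "arguments": {
  "moves": [-0.5, 0, 0, 0, 0, 0, -1.5, 0, 0, 0, 0, 0, -2.5, 0, 0, 0, 0, 0, -2.5, 1, 0.5, 0, 0, 0, 0, 2.7, 1.2, 0, 0, 0, 0, 3.2, 1.45, 0, 0, 0, 0, 3.2, 1.45, 0, 0, 0, 0, 3.2, 1.45, 0, 0, 0, 0, 3.2, 1.45, 0, 0, 0, 0, 3.2, 1.45, 0, 0, 0, 0, 3.2, 1.45, 0, 0, 0, 0, 3.2, 1.45, 0, 0, 0, 0, 2.7, 1.2, 0, 0, 0, 0, 1.9, 1, 0, 0, 0, 0, 0, 0, 5.6, 0, 0, 0, 0, 0, 5.6, 0, 0, 0, 0, 0, 5.6, 0, 0, 0, 0, 0, 0, 0, 0, 0, 0, 0, 0, 0, 0]
}}

```text
time: 11.02
tool_pos: [550.1, 308.9, 77.9]
tcp_rot: [-145.5, 89.9, -155.5]
ft_force: [0.8, -0.9, -1.4]
finger_gap: 29.4
```

```bash
python3 -c "
from h import *
plan(551.7,309.6,13.2,80)
a=shot('scene','s5')['image'][200:420,230:500]
cv2.imwrite('pics/z5.png',cv2.resize(a,None,fx=2,fy=2)[...,::-1])"
```

```text
t 11.0167 tcp [550.1 308.9  77.9] jaw 80.09 J [ 24.7  18.9  88.5   0.   72.6 -55.4] gap 29.4 F [ 0.8 -0.9 -1.4]
shift cm (tool axes now) [6.47 0.1  0.15] turn [ 0.09 -0.04  0.03]  toolx [-0.001 -0.    -1.   ] y [ 0.172  0.985 -0.001] z [ 0.985 -0.172 -0.001]
```

View pics/z5.png

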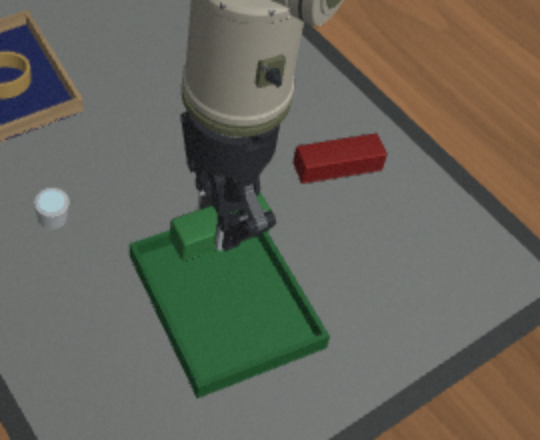

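The green bar hangs level over the near-lined-tray end of the green tray (crop (205,235)). Lowering.

Request:
{"name": "drive_tool", "arguments": {
  "moves": [1.5, 0.1, 0.15, 0, 0, 0, 2, 0, 0, 0, 0, 0, 1.3, 0, 0, 0, 0, 0, 0.8, 0, 0, 0, 0, 0, 0.5, 0, 0, 0, 0, 0, 0.2, 0, 0, 0, 0, 0, 0, 0, 0, 0, 0, 0, 0, 0, 0, 0, 0, 0]
}}

```text
time: 11.73
tool_pos: [552.7, 310.0, 15.9]
tcp_rot: [34.8, 89.9, 24.7]
ft_force: [0.7, 0.4, -0.7]
finger_gap: 29.3
```

Request:
{"name": "drive_tool", "arguments": {
  "moves": [0.1, 0, 0, 0, 0, 0, 0, 0, 0, 0, 0, 0, 0, 0, 0, 0, 0, 0]
}}

```text
time: 11.98
tool_pos: [552.6, 309.9, 14.8]
tcp_rot: [33.5, 89.9, 23.4]
ft_force: [0.8, 0.9, -1.3]
finger_gap: 29.1
```

Request:
{"name": "drive_tool", "arguments": {
  "moves": [0.1, 0, 0, 0, 0, 0, 0.05, 0, 0, 0, 0, 0, 0, 0, 0, 0, 0, 0, 0, 0, 0, 0, 0, 0]
}}

```text
time: 12.32
tool_pos: [552.5, 309.9, 13.3]
tcp_rot: [33.5, 90.0, 23.5]
ft_force: [-1.8, 0.4, 4.5]
finger_gap: 28.9
```

Contact at 4.5 N; release with a small opening and rise.

Request:
{"name": "drive_tool", "arguments": {
  "moves": [0, 0, 0, 0, 0, 0, 0, 0, 0, 0, 0, 0, 0, 0, 0, 0, 0, 0, 0, 0, 0, 0, 0, 0, -0.5, 0, 0, 0, 0, 0, -2, 0, 0, 0, 0, 0, -3, 0, 0, 0, 0, 0, -3, 0, 0, 0, 0, 0, 0, 0, 0, 0, 0, 0],
  "hand": 4.4
}}

```text
time: 13.07
tool_pos: [556.2, 311.6, 105.8]
tcp_rot: [34.7, 89.4, 24.7]
ft_force: [0.9, 0.1, 1.2]
finger_gap: 44.1
```

```bash
python3 -c "
from h import *
plan(408.3,134.2,70,170)
plan(408.3,134.2,70,-10)"
```

```text
t 13.0667 tcp [556.2 311.6 105.8] jaw 79.92 J [ 24.7  17.6  87.    0.   74.8 -55.3] gap 44.1 F [0.9 0.1 1.2]
shift cm (tool axes now) [  3.35 -20.08 -11.49] turn [89.92  0.12 -0.68]  toolx [ 0.01   0.005 -1.   ] y [0.175 0.985 0.006] z [ 0.985 -0.175  0.009]
t 13.0667 tcp [556.2 311.6 105.8] jaw 79.92 J [ 24.7  17.6  87.    0.   74.8 -55.3] gap 44.1 F [0.9 0.1 1.2]
shift cm (tool axes now) [  3.35 -20.08 -11.49] turn [89.92  0.12 -0.68]  toolx [ 0.01   0.005 -1.   ] y [0.175 0.985 0.006] z [ 0.985 -0.175  0.009]
```

Request:
{"name": "drive_tool", "arguments": {
  "moves": [0, -2.87, -1.64, 0, 0, 0, 0, -2.87, -1.64, 0, 0, 0, 0.6, -2.87, -1.64, 0, 0, 0, 0.6, -2.87, -1.64, 0, 0, 0, 0.6, -2.87, -1.64, 0, 0, 0, 0.6, -2.87, -1.64, 0, 0, 0, 0.6, -2.87, -1.64, 0, 0, 0, 0, 0, 0, 7, 0, 0, 0, 0, 0, 7, 0, 0, 0, 0, 0, 7, 0, 0, 0, 0, 0, 7, 0, 0, 0, 0, 0, 7, 0, 0, 0, 0, 0, 7, 0, 0, 0, 0, 0, 7, 0, 0, 0, 0, 0, 7, 0, 0, 0, 0, 0, 7, 0, 0, 0, 0, 0, 7, 0, 0, 0, 0, 0, 7, 0, 0, 0, 0, 0, 7, 0, 0, 0, 0, 0, 6, 0, 0],
  "hand": 8
}}

```text
time: 14.73
tool_pos: [404.3, 132.1, 68.1]
tcp_rot: [111.5, 89.9, 11.1]
ft_force: [0.9, 0.5, -0.1]
finger_gap: 80.3
```

```bash
python3 -c "
from h import *
plan(408.3,134.2,5,-10)
s=shot('scene','s6'); comps(s)
a=s['image'][150:420,200:480]
cv2.imwrite('pics/z6.png',cv2.resize(a,None,fx=2,fy=2)[...,::-1])"
```

```text
t 14.7333 tcp [404.3 132.1  68.1] jaw -10.45 J [ 11.2 -12.1 122.   -0.   70.1  21.6] gap 80.3 F [ 0.9  0.5 -0.1]
shift cm (tool axes now) [ 6.31  0.35 -0.28] turn [-0.45 -0.02 -0.05]  toolx [ 0.001  0.    -1.   ] y [ 0.983 -0.181  0.001] z [-0.181 -0.983 -0.   ]
red [202. 151.] 2067 z 0.9..23.3 top c(527.1,-333.8) 163.2x130.1 long@83.7 mean(528.8,-328.7) all c(527.2,-334.2) 163.9x130.4@83.7
red [264. 143.] 215 z 6.2..22.4 top c(369.2,-274.6) 48.6x45.9 long@22.7 mean(369.5,-273.8) all c(371.1,-273.2) 49.4x48.4@45.6
red [400. 279.] 784 z 6.6..32.8 top c(363.9,274.3) 89.2x29.9 long@-19.2 mean(363.5,274.3) all c(363.2,274.4) 32.2x90.8@70.6
green [342. 245.] 314 z 4.5..22.8 top c(408.0,134.1) 47.1x46.7 long@-5.1 mean(408.7,134.0) all c(408.6,133.9) 50.9x46.1@54.8
green [342. 349.] 5575 z 1.4..34.8 top c(550.4,310.4) 90.5x31.7 long@-11.2 mean(551.7,311.4) all c(556.3,337.0) 156.9x131.6@80.3
gold [168. 304.] 1449 z -3.3..2.9 top c(794.7,-36.3) 764.2x10.7 long@90.0 mean(794.8,45.9) all c(794.4,-36.3) 764.2x11.3@90.0
gold [189. 206.] 140 z 3.0..31.7 top c(645.2,-154.9) 37.4x14.7 long@-9.0 mea
[... 844 characters left out ...]
op c(469.7,120.5) 23.9x3.8 long@77.2 mean(470.7,120.5) all c(471.7,120.4) 24.4x7.4@78.9
dark [335. 207.] 75 z 126.8..174.0 top c(426.2,142.5) 7.0x4.8 long@89.1 mean(425.9,143.2) all c(441.6,134.7) 26.2x35.9@30.7
dark [363. 212.] 68 z 83.7..116.8 top c(368.4,144.3) 26.3x6.1 long@56.2 mean(366.0,141.5) all c(367.0,142.4) 30.7x7.3@58.2
lt [358.  25.] 73 z 474.8..515.9 top c(331.7,70.4) 21.4x3.0 long@15.9 mean(331.8,70.4) all c(383.6,80.7) 127.5x5.7@12.1
lt [418.  43.] 103 z 474.4..526.3 top c(277.1,171.1) 12.7x2.5 long@4.2 mean(276.8,171.3) all c(346.4,184.9) 154.2x3.9@11.3
lt [256. 301.] 179 z 25.4..31.3 top c(647.8,171.3) 32.5x29.7 long@61.2 mean(648.2,172.5) all c(647.7,171.0) 33.3x29.8@60.1
```

View pics/z6.png

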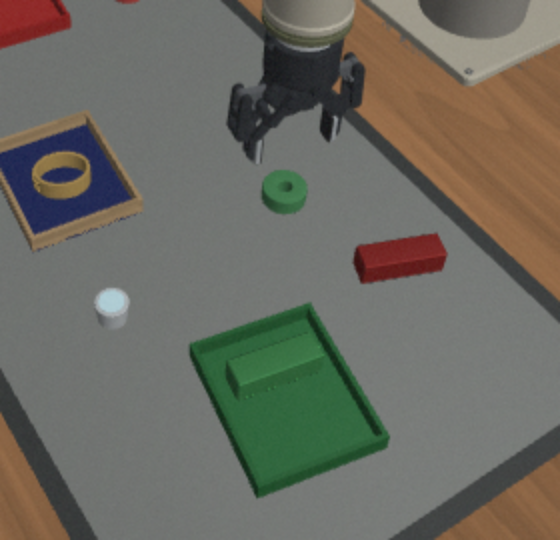

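The green bar lies flat in the green tray at (551, 310), top at 34 mm (crop (275,365)); the wheel sits below the open jaws (285,190).

Request:
{"name": "drive_tool", "arguments": {
  "moves": [0.8, 0.35, -0.25, 0, 0, 0, 2.5, 0, 0, 0, 0, 0, 2, 0, 0, 0, 0, 0, 0.9, 0, 0, 0, 0, 0, 0, 0, 0, 0, 0, 0, 0, 0, 0, 0, 0, 0]
}}

```text
time: 15.28
tool_pos: [407.6, 133.8, 5.8]
tcp_rot: [-69.1, 89.9, -169.1]
ft_force: [0.2, 0.4, 1.0]
finger_gap: 80.0
```

Request:
{"name": "drive_tool", "arguments": {
  "moves": [0, 0, 0, 0, 0, 0, 0, 0, 0, 0, 0, 0, 0, 0, 0, 0, 0, 0, 0, 0, 0, 0, 0, 0, 0, 0, 0, 0, 0, 0, 0, 0, 0, 0, 0, 0, 0, 0, 0, 0, 0, 0, 0, 0, 0, 0, 0, 0],
  "hand": 4
}}

```text
time: 15.95
tool_pos: [409.1, 134.1, 7.4]
tcp_rot: [111.2, 89.9, 11.1]
ft_force: [-2.5, -1.2, 9.0]
finger_gap: 48.0
```

```bash
python3 -c "
from h import *
plan(563,373.6,75,-10)"
```

```text
t 15.95 tcp [409.1 134.1   7.4] jaw -10.07 J [ 11.3  -5.2 123.1  -0.   62.   21.4] gap 48.0 F [-2.5 -1.2  9. ]
shift cm (tool axes now) [ -6.72  10.98 -26.27] turn [-0.07 -0.05 -0.12]  toolx [ 0.002  0.    -1.   ] y [ 0.985 -0.175  0.002] z [-0.175 -0.985 -0.001]
```

Request:
{"name": "drive_tool", "arguments": {
  "moves": [-0.5, 0, 0, 0, 0, 0, -1.5, 0, 0, 0, 0, 0, -2.5, 0, 0, 0, 0, 0, -2.4, 0.3, -0.7, 0, 0, 0, 0, 0.9, -2.1, 0, 0, 0, 0, 1.3, -3.1, 0, 0, 0, 0, 1.3, -3.1, 0, 0, 0, 0, 1.3, -3.1, 0, 0, 0, 0, 1.3, -3.1, 0, 0, 0, 0, 1.3, -3.1, 0, 0, 0, 0, 1.3, -3.1, 0, 0, 0, 0, 1.1, -2.8, 0, 0, 0, 0, 0.7, -2.1, 0, 0, 0, 0, 0, 0, 0, 0, 0, 0, 0, 0, 0, 0, 0]
}}

```text
time: 17.2
tool_pos: [560.4, 374.8, 74.8]
tcp_rot: [36.4, 90.0, -63.6]
ft_force: [1.0, -0.3, -0.8]
finger_gap: 47.5
```

```bash
python3 -c "
from h import *
plan(563,373.6,11.4,-10)
a=shot('scene','s7')['image'][200:420,230:500]
cv2.imwrite('pics/z7.png',cv2.resize(a,None,fx=2,fy=2)[...,::-1])"
```

```text
t 17.2 tcp [560.4 374.8  74.8] jaw -10.0 J [29.4 25.3 80.8 -0.  73.9 39.4] gap 47.5 F [ 1.  -0.3 -0.8]
shift cm (tool axes now) [6.34 0.28 0.07] turn [-0.  0. -0.]  toolx [ 0. -0. -1.] y [ 0.985 -0.174  0.   ] z [-0.174 -0.985  0.   ]
```

View pics/z7.png

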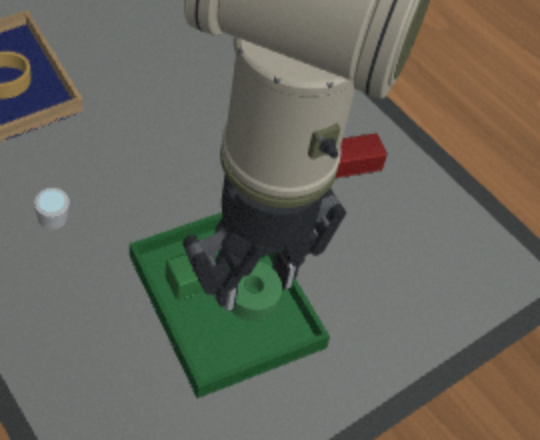

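The wheel is held level over the free part of the tray (crop (255,290)). Lowering.

Request:
{"name": "drive_tool", "arguments": {
  "moves": [1.5, 0.2, 0.05, 0, 0, 0, 2, 0, 0, 0, 0, 0, 1.3, 0, 0, 0, 0, 0, 0.8, 0, 0, 0, 0, 0, 0.4, 0, 0, 0, 0, 0, 0.1, 0, 0, 0, 0, 0, 0, 0, 0, 0, 0, 0, 0, 0, 0, 0, 0, 0]
}}

```text
time: 17.92
tool_pos: [562.8, 373.4, 14.8]
tcp_rot: [129.6, 89.9, 29.5]
ft_force: [-0.7, -0.4, -0.4]
finger_gap: 47.9
```

Request:
{"name": "drive_tool", "arguments": {
  "moves": [0.15, 0, 0, 0, 0, 0, 0, 0, 0, 0, 0, 0, 0, 0, 0, 0, 0, 0]
}}

```text
time: 18.17
tool_pos: [562.4, 373.3, 12.7]
tcp_rot: [128.4, 90.0, 28.3]
ft_force: [-0.9, -0.2, -1.2]
finger_gap: 47.5
```

Request:
{"name": "drive_tool", "arguments": {
  "moves": [0.1, 0, 0, 0, 0, 0, 0.05, 0, 0, 0, 0, 0, 0, 0, 0, 0, 0, 0, 0, 0, 0, 0, 0, 0]
}}

```text
time: 18.5
tool_pos: [562.4, 373.3, 11.5]
tcp_rot: [125.9, 90.0, 25.8]
ft_force: [-0.9, -1.3, 5.2]
finger_gap: 47.3
```

Request:
{"name": "drive_tool", "arguments": {
  "moves": [0, 0, 0, 0, 0, 0, 0, 0, 0, 0, 0, 0, 0, 0, 0, 0, 0, 0, 0, 0, 0, 0, 0, 0, -0.5, 0, 0, 0, 0, 0, -2, 0, 0, 0, 0, 0, -3, 0, 0, 0, 0, 0, -3, 0, 0, 0, 0, 0, 0, 0, 0, 0, 0, 0],
  "hand": 6.6
}}

```text
time: 19.25
tool_pos: [566.0, 375.3, 104.2]
tcp_rot: [129.4, 89.4, 29.3]
ft_force: [0.7, -0.6, 1.7]
finger_gap: 66.3
```

```bash
python3 -c "
from h import *
plan(363.4,273.9,70,69.4)"
```

```text
t 19.25 tcp [566.  375.3 104.2] jaw -10.08 J [29.2 23.7 79.5  0.  76.1 39.3] gap 66.3 F [ 0.7 -0.6  1.7]
shift cm (tool axes now) [  3.17 -18.2   13.55] turn [-79.48   0.    -0.69]  toolx [ 0.01   0.005 -1.   ] y [ 0.985 -0.175  0.009] z [-0.175 -0.985 -0.007]
```

Request:
{"name": "drive_tool", "arguments": {
  "moves": [0, -2.27, 1.7, 0, 0, 0, 0, -2.27, 1.7, 0, 0, 0, 0.5, -2.27, 1.7, 0, 0, 0, 0.5, -2.27, 1.7, 0, 0, 0, 0.5, -2.27, 1.7, 0, 0, 0, 0.5, -2.27, 1.7, 0, 0, 0, 0.5, -2.27, 1.7, 0, 0, 0, 0.5, -2.27, 1.7, 0, 0, 0, 0, 0, 0, -6.6, 0, 0, 0, 0, 0, -6.6, 0, 0, 0, 0, 0, -6.6, 0, 0, 0, 0, 0, -6.6, 0, 0, 0, 0, 0, -6.6, 0, 0, 0, 0, 0, -6.6, 0, 0, 0, 0, 0, -6.6, 0, 0, 0, 0, 0, -6.6, 0, 0, 0, 0, 0, -6.6, 0, 0, 0, 0, 0, -6.6, 0, 0, 0, 0, 0, -6.6, 0, 0, 0, 0, 0, -6.6, 0, 0],
  "hand": 7
}}

```text
time: 20.92
tool_pos: [359.7, 271.1, 66.1]
tcp_rot: [50.8, 90.0, 30.3]
ft_force: [0.5, -0.3, -0.4]
finger_gap: 70.1
```

```bash
python3 -c "
from h import *
plan(363.6,273.9,8.2,69.4)
s=shot('scene','s8'); comps(s,((300,700),(100,420)))
a=s['image'][150:420,200:480]
cv2.imwrite('pics/z8.png',cv2.resize(a,None,fx=2,fy=2)[...,::-1])"
```

```text
t 20.9167 tcp [359.7 271.1  66.1] jaw 69.44 J [ 30.5  -7.6 118.3  -0.   69.3 -39. ] gap 70.1 F [ 0.5 -0.3 -0.4]
shift cm (tool axes now) [5.79 0.39 0.26] turn [ 0.04  0.03 -0.04]  toolx [ 0.001  0.    -1.   ] y [0.351 0.936 0.001] z [ 0.936 -0.351  0.001]
red [398. 280.] 679 z 6.5..32.5 top c(370.0,280.5) 89.2x55.6 long@-43.5 mean(372.1,272.8) all c(369.6,280.8) 55.6x90.4@46.5
green [342. 348.] 5086 z 1.7..35.0 top c(550.1,310.3) 90.7x31.6 long@-9.8 mean(551.3,311.3) all c(555.9,337.3) 156.7x131.8@80.0
green [352. 360.] 74 z 2.2..25.1 top c(559.7,372.5) 21.8x16.1 long@-26.9 mean(559.2,372.0) all c(559.5,371.9) 17.3x21.8@63.1
dark [405. 224.] 664 z 91.3..237.2 top c(393.3,272.7) 49.7x10.6 long@-87.6 mean(394.6,275.6) all c(369.5,252.5) 104.8x40.9@58.6
dark [416. 263.] 85 z 88.1..170.1 top c(393.4,325.5) 8.4x1.5 long@68.7 mean(393.8,326.4) all c(387.4,317.8) 27.7x5.3@53.4
lt [426.  58.] 76 z 471.0..514.5 top c(314.7,189.9) 18.7x1.5 long@31.1 mean(314.5,189.7) all c(359.9,216.3) 123.3x1.9@30.6
lt [256. 301.] 170 z 25.1..31.5 top c(647.3,172.6) 30.3x29.3 long@48.0 mean(647.8,173.3) all c(647.0,172.2) 31.7x30.1@43.3
```

View pics/z8.png

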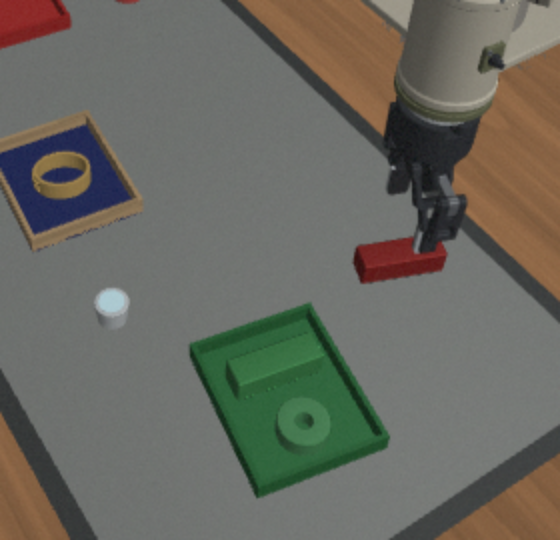

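The green bar (275,365) and green wheel (303,425) lie flat, side by side, in the green tray. The jaws stand over the red bar (400,260).

Request:
{"name": "drive_tool", "arguments": {
  "moves": [0.8, 0.38, 0.25, 0, 0, 0, 2.3, 0, 0, 0, 0, 0, 1.8, 0, 0, 0, 0, 0, 0.7, 0, 0, 0, 0, 0, 0, 0, 0, 0, 0, 0, 0, 0, 0, 0, 0, 0]
}}

```text
time: 21.47
tool_pos: [363.1, 273.6, 10.0]
tcp_rot: [-127.3, 90.0, -148.3]
ft_force: [0.0, 0.5, -0.4]
finger_gap: 70.3
```

Request:
{"name": "drive_tool", "arguments": {
  "moves": [0, 0, 0, 0, 0, 0, 0, 0, 0, 0, 0, 0, 0, 0, 0, 0, 0, 0, 0, 0, 0, 0, 0, 0, 0, 0, 0, 0, 0, 0, 0, 0, 0, 0, 0, 0, 0, 0, 0, 0, 0, 0, 0, 0, 0, 0, 0, 0],
  "hand": 2
}}

```text
time: 22.13
tool_pos: [364.0, 274.1, 10.8]
tcp_rot: [47.9, 89.9, 27.1]
ft_force: [-1.0, -1.1, 6.7]
finger_gap: 28.9
```

```bash
python3 -c "
from h import *
# red tray centre 527,-335 ; x axis -6.4deg; bar at y=+28 (nearer the middle), wheel at y=-37
for yy in(28,-37): print(yy, np.array([527.,-335])+yy*np.array([np.sin(np.radians(6.4)),np.cos(np.radians(6.4))]))
plan(530.1,-307.2,90,83.6)"
```

```text
28 [ 530.1211301  -307.17449826]
-37 [ 522.87564951 -371.76941301]
t 22.1333 tcp [364.  274.1  10.8] jaw 69.11 J [ 30.5  -1.5 119.1  -0.   62.2 -38.6] gap 28.9 F [-1.  -1.1  6.7]
shift cm (tool axes now) [ -7.94 -48.37  36.25] turn [-14.49   0.08  -0.07]  toolx [ 0.002  0.001 -1.   ] y [0.357 0.934 0.001] z [ 0.934 -0.357  0.001]
```

Request:
{"name": "drive_tool", "arguments": {
  "moves": [-0.5, 0, 0, 0, 0, 0, -2, 0, 0, 0, 0, 0, -3, 0, 0, 0, 0, 0, -2.5, -0.6, 0.4, 0, 0, 0, 0, -1.5, 1.1, 0, 0, 0, 0, -3, 2.25, 0, 0, 0, 0, -3, 2.25, 0, 0, 0, 0, -3, 2.25, 0, 0, 0, 0, -3, 2.25, 0, 0, 0, 0, -3, 2.25, 0, 0, 0, 0, -3, 2.25, 0, 0, 0, 0, -3, 2.25, 0, 0, 0, 0, -3, 2.25, 0, 0, 0, 0, -3, 2.25, 0, 0, 0, 0, -3, 2.25, 0, 0, 0, 0, -3, 2.25, 0, 0, 0, 0, -3, 2.25, 0, 0, 0, 0, -3, 2.25, 0, 0, 0, 0, -3, 2.25, 0, 0, 0, 0, -2.3, 1.8, 0, 0, 0]
}}

```text
time: 23.8
tool_pos: [522.9, -286.8, 89.8]
tcp_rot: [-66.9, 90.0, -87.9]
ft_force: [0.7, -0.9, -0.8]
finger_gap: 29.1
```

```bash
python3 -c "
from h import *
plan(530.1,-307.2,90,83.6)"
```

```text
t 23.8 tcp [ 522.9 -286.8   89.8] jaw 69.05 J [ -33.7   13.1   94.1   -0.    72.7 -102.7] gap 29.1 F [ 0.7 -0.9 -0.8]
shift cm (tool axes now) [-0.02 -1.65  1.4 ] turn [-1.455e+01  1.000e-02  3.000e-02]  toolx [ 0. -0. -1.] y [ 0.358  0.934 -0.   ] z [ 0.934 -0.358  0.   ]
```

Request:
{"name": "drive_tool", "arguments": {
  "moves": [0, -0.9, 0.7, 0, 0, 0, 0, -0.7, 0.6, 0, 0, 0, 0, 0, 0, -4.9, 0, 0, 0, 0, 0, -4.9, 0, 0, 0, 0, 0, -4.8, 0, 0, 0, 0, 0, 0, 0, 0, 0, 0, 0, 0, 0, 0]
}}

```text
time: 24.38
tool_pos: [529.2, -302.4, 89.6]
tcp_rot: [137.8, 90.0, 131.4]
ft_force: [-0.3, -0.4, -2.5]
finger_gap: 29.5
```

```bash
python3 -c "
from h import *
plan(530.1,-307.2,15,83.6)
a=shot('scene','s9')['image'][60:260,110:360]; b=shot('top','t9')['image'][110:310,310:560]
cv2.imwrite('pics/z9.png',cv2.resize(cv2.hconcat([a,b]),None,fx=1.6,fy=1.6)[...,::-1])"
```

```text
t 24.3833 tcp [ 529.2 -302.4   89.6] jaw 83.62 J [ -34.6   15.1   91.8    0.    73.1 -118.2] gap 29.5 F [-0.3 -0.4 -2.5]
shift cm (tool axes now) [ 7.46 -0.47  0.14] turn [ 0.02 -0.04 -0.03]  toolx [-0.001  0.001 -1.   ] y [0.111 0.994 0.001] z [ 0.994 -0.111 -0.001]
```

View pics/z9.png

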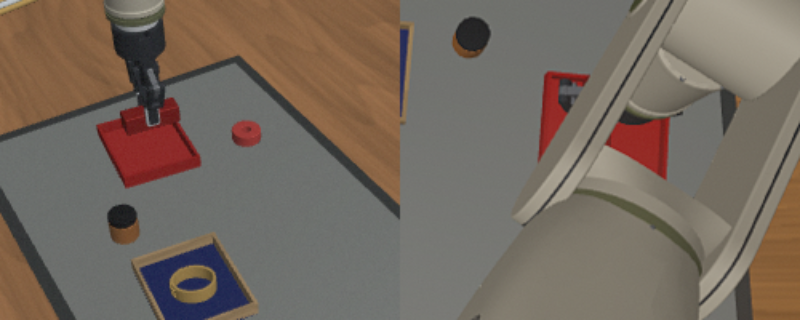

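The red bar hangs level over the red tray (left half (150,115), seen high because it is 80 mm up). Lowering.

Request:
{"name": "drive_tool", "arguments": {
  "moves": [1.5, -0.3, 0.1, 0, 0, 0, 2.2, -0.15, 0.05, 0, 0, 0, 1.6, 0, 0, 0, 0, 0, 1, 0, 0, 0, 0, 0, 0.6, 0, 0, 0, 0, 0, 0.3, 0, 0, 0, 0, 0, 0, 0, 0, 0, 0, 0, 0, 0, 0, 0, 0, 0]
}}

```text
time: 25.15
tool_pos: [530.9, -308.5, 18.6]
tcp_rot: [-29.2, 89.9, -35.5]
ft_force: [-0.9, 0.7, -1.4]
finger_gap: 29.0
```

Request:
{"name": "drive_tool", "arguments": {
  "moves": [0.1, 0, 0, 0, 0, 0, 0, 0, 0, 0, 0, 0, 0, 0, 0, 0, 0, 0]
}}

```text
time: 25.4
tool_pos: [530.8, -308.4, 17.4]
tcp_rot: [-28.1, 89.9, -34.4]
ft_force: [-0.0, 0.3, -2.0]
finger_gap: 28.6
```

Request:
{"name": "drive_tool", "arguments": {
  "moves": [0.15, 0, 0, 0, 0, 0, 0.1, 0, 0, 0, 0, 0, 0, 0, 0, 0, 0, 0, 0, 0, 0, 0, 0, 0]
}}

```text
time: 25.73
tool_pos: [530.7, -308.4, 14.9]
tcp_rot: [-30.0, 90.0, -36.3]
ft_force: [-1.5, 0.8, 5.1]
finger_gap: 28.9
```

Contact; release and rise.

Request:
{"name": "drive_tool", "arguments": {
  "moves": [0, 0, 0, 0, 0, 0, 0, 0, 0, 0, 0, 0, 0, 0, 0, 0, 0, 0, 0, 0, 0, 0, 0, 0, -0.5, 0, 0, 0, 0, 0, -2, 0, 0, 0, 0, 0, -3, 0, 0, 0, 0, 0, -3, 0, 0, 0, 0, 0, 0, 0, 0, 0, 0, 0],
  "hand": 4.4
}}

```text
time: 26.48
tool_pos: [534.0, -310.6, 107.1]
tcp_rot: [-28.6, 89.4, -34.8]
ft_force: [1.2, -1.0, 1.4]
finger_gap: 43.8
```

```bash
python3 -c "
from h import *
plan(369.4,-274.8,70,-6.4)"
```

```text
t 26.4833 tcp [ 534.  -310.6  107.1] jaw 83.72 J [ -34.9   14.7   90.4    0.    74.3 -118.7] gap 43.8 F [ 1.2 -1.   1.4]
shift cm (tool axes now) [  3.54   1.78 -16.79] turn [-89.88   0.19   0.65]  toolx [ 0.009 -0.006 -1.   ] y [ 0.109  0.994 -0.005] z [ 0.994 -0.109  0.009]
```

Request:
{"name": "drive_tool", "arguments": {
  "moves": [0, 0.25, -2.4, 0, 0, 0, 0, 0.25, -2.4, 0, 0, 0, 0.6, 0.25, -2.4, 0, 0, 0, 0.6, 0.25, -2.4, 0, 0, 0, 0.6, 0.25, -2.4, 0, 0, 0, 0.6, 0.25, -2.4, 0, 0, 0, 0.6, 0.25, -2.4, 0, 0, 0, 0, 0, 0, 7, 0, 0, 0, 0, 0, 7, 0, 0, 0, 0, 0, 7, 0, 0, 0, 0, 0, 7, 0, 0, 0, 0, 0, 7, 0, 0, 0, 0, 0, 7, 0, 0, 0, 0, 0, 7, 0, 0, 0, 0, 0, 7, 0, 0, 0, 0, 0, 7, 0, 0, 0, 0, 0, 7, 0, 0, 0, 0, 0, 7, 0, 0, 0, 0, 0, 7, 0, 0, 0, 0, 0, 6, 0, 0],
  "hand": 8
}}

```text
time: 28.15
tool_pos: [365.5, -272.5, 69.6]
tcp_rot: [53.4, 90.0, -43.2]
ft_force: [-0.8, 0.7, 0.6]
finger_gap: 80.1
```

```bash
python3 -c "
from h import *
plan(369.4,-274.8,5.5,-6.4)
s=shot('scene','s10'); comps(s,((300,700),(-420,-120)))
a=s['image'][80:260,130:340]
cv2.imwrite('pics/z10.png',cv2.resize(a,None,fx=2.8,fy=2.8)[...,::-1])"
```

```text
t 28.15 tcp [ 365.5 -272.5   69.6] jaw -6.65 J [-43.2  -7.  117.3  -0.   69.6 -36.5] gap 80.1 F [-0.8  0.7  0.6]
shift cm (tool axes now) [6.41 0.41 0.18] turn [-0.25  0.03 -0.03]  toolx [ 0.001 -0.001 -1.   ] y [ 0.993 -0.116  0.001] z [-0.116 -0.993  0.   ]
red [202. 151.] 2066 z 1.5..35.3 top c(530.2,-306.9) 89.0x33.2 long@-6.5 mean(530.5,-305.7) all c(526.7,-336.1) 163.7x130.9@83.6
red [264. 143.] 220 z 5.1..22.9 top c(368.9,-276.0) 46.7x46.6 long@57.9 mean(370.5,-273.5) all c(369.0,-274.2) 51.0x47.6@26.3
gold [189. 206.] 137 z 2.5..32.2 top c(645.5,-155.3) 36.8x14.6 long@-12.5 mean(645.6,-153.0) all c(644.5,-154.8) 17.2x38.1@80.6
dark [254.  82.] 154 z 192.3..241.1 top c(397.9,-256.1) 23.7x8.1 long@-52.9 mean(398.3,-256.5) all c(395.4,-263.0) 37.1x22.9@78.8
dark [186. 195.] 199 z 35.8..46.8 top c(643.3,-168.1) 42.3x38.0 long@64.8 mean(644.0,-167.7) all c(643.1,-168.8) 43.7x38.3@63.6
```

View pics/z10.png

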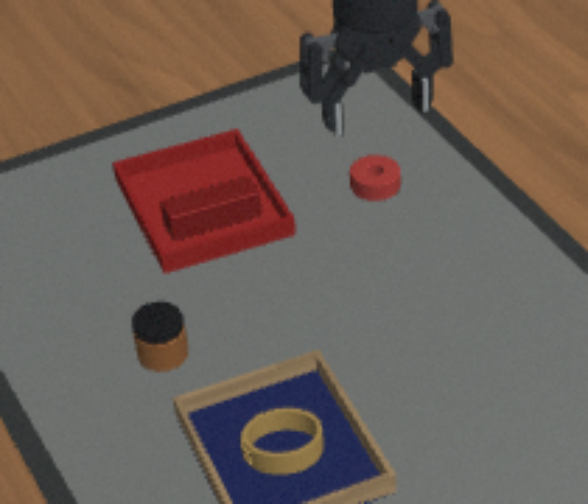

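The red bar is flat in the red tray (crop (212,207)); the jaws straddle the red wheel (375,178).

Request:
{"name": "drive_tool", "arguments": {
  "moves": [0.8, 0.4, 0.18, 0, 0, 0, 2.5, 0, 0, 0, 0, 0, 2.1, 0, 0, 0, 0, 0, 0.9, 0, 0, 0, 0, 0, 0, 0, 0, 0, 0, 0, 0, 0, 0, 0, 0, 0]
}}

```text
time: 28.7
tool_pos: [368.8, -274.3, 5.9]
tcp_rot: [-127.5, 89.9, 136.3]
ft_force: [-0.5, -0.1, 0.7]
finger_gap: 79.8
```

Request:
{"name": "drive_tool", "arguments": {
  "moves": [0, 0, 0, 0, 0, 0, 0, 0, 0, 0, 0, 0, 0, 0, 0, 0, 0, 0, 0, 0, 0, 0, 0, 0, 0, 0, 0, 0, 0, 0, 0, 0, 0, 0, 0, 0, 0, 0, 0, 0, 0, 0, 0, 0, 0, 0, 0, 0],
  "hand": 4
}}

```text
time: 29.37
tool_pos: [370.0, -275.5, 8.1]
tcp_rot: [51.3, 89.9, -44.9]
ft_force: [-3.2, 2.7, 8.8]
finger_gap: 48.5
```

```bash
python3 -c "
from h import *
plan(522.9,-371.8,80,-6.4)"
```

```text
t 29.3667 tcp [ 370.  -275.5    8.1] jaw -6.26 J [-43.   -0.3 118.3  -0.   61.8 -36.8] gap 48.5 F [-3.2  2.7  8.8]
shift cm (tool axes now) [-7.15 16.26  7.92] turn [ 0.14  0.09 -0.11]  toolx [ 0.002 -0.002 -1.   ] y [ 0.994 -0.109  0.002] z [-0.109 -0.994  0.002]
```

Request:
{"name": "drive_tool", "arguments": {
  "moves": [-0.5, 0, 0, 0, 0, 0, -2, 0, 0, 0, 0, 0, -2.7, 0, 0, 0, 0, 0, -2, 1.2, 0.6, 0, 0, 0, 0, 2.2, 1.1, 0, 0, 0, 0, 2.9, 1.4, 0, 0, 0, 0, 2.9, 1.4, 0, 0, 0, 0, 2.9, 1.4, 0, 0, 0, 0, 2.4, 1.2, 0, 0, 0, 0, 1.6, 0.8, 0, 0, 0, 0, 0, 0, 0, 0, 0, 0, 0, 0, 0, 0, 0]
}}

```text
time: 30.37
tool_pos: [521.0, -371.1, 78.4]
tcp_rot: [42.9, 90.0, -53.4]
ft_force: [-0.1, -0.4, 0.5]
finger_gap: 47.7
```

```bash
python3 -c "
from h import *
plan(522.9,-371.8,12.1,-6.4)
a=shot('scene','s11')['image'][80:220,130:320]
cv2.imwrite('pics/z11.png',cv2.resize(a,None,fx=3,fy=3)[...,::-1])"
```

```text
t 30.3667 tcp [ 521.  -371.1   78.4] jaw -6.26 J [-40.1  20.1  87.   -0.   72.9 -33.8] gap 47.7 F [-0.1 -0.4  0.5]
shift cm (tool axes now) [6.63 0.2  0.05] turn [ 0.14  0.01 -0.01]  toolx [ 0. -0. -1.] y [ 0.994 -0.109  0.   ] z [-0.109 -0.994  0.   ]
```

View pics/z11.png

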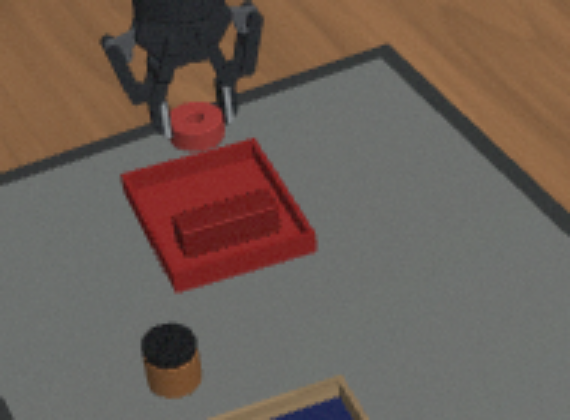

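The red wheel is held over the free far part of the red tray (crop (197,125)). Lowering.

Request:
{"name": "drive_tool", "arguments": {
  "moves": [1.5, 0.1, 0.05, 0, 0, 0, 2, 0.05, 0, 0, 0, 0, 1.4, 0, 0, 0, 0, 0, 0.9, 0, 0, 0, 0, 0, 0.4, 0, 0, 0, 0, 0, 0.1, 0, 0, 0, 0, 0, 0, 0, 0, 0, 0, 0, 0, 0, 0, 0, 0, 0]
}}

```text
time: 31.08
tool_pos: [522.5, -371.9, 16.2]
tcp_rot: [55.9, 89.9, -40.3]
ft_force: [1.2, 0.8, -0.6]
finger_gap: 48.2
```

Request:
{"name": "drive_tool", "arguments": {
  "moves": [0.15, 0, 0, 0, 0, 0, 0, 0, 0, 0, 0, 0, 0, 0, 0, 0, 0, 0]
}}

```text
time: 31.33
tool_pos: [522.2, -371.6, 14.2]
tcp_rot: [55.3, 90.0, -40.9]
ft_force: [-1.2, 0.3, -0.1]
finger_gap: 47.7
```

Request:
{"name": "drive_tool", "arguments": {
  "moves": [0.15, 0, 0, 0, 0, 0, 0.05, 0, 0, 0, 0, 0, 0, 0, 0, 0, 0, 0, 0, 0, 0, 0, 0, 0]
}}

```text
time: 31.67
tool_pos: [522.2, -371.7, 12.2]
tcp_rot: [55.2, 90.0, -41.1]
ft_force: [-1.1, 0.8, 3.5]
finger_gap: 48.4
```

Request:
{"name": "drive_tool", "arguments": {
  "moves": [0, 0, 0, 0, 0, 0, 0, 0, 0, 0, 0, 0, 0, 0, 0, 0, 0, 0, 0, 0, 0, 0, 0, 0, -0.5, 0, 0, 0, 0, 0, -2, 0, 0, 0, 0, 0, -3, 0, 0, 0, 0, 0, -3.5, 0, 0, 0, 0, 0, -3.5, 0, 0, 0, 0, 0, -2, 0, -3, 0, 0, 0, -1, 0, -3, 0, 0, 0, 0, -3, 0, 0, 0, 0, 0, -3, 0, 0, 0, 0, 0, -3, 0, 0, 0, 0, 0, -3, 0, 0, 0, 0, 0, -3, 0, 0, 0, 0, 0, 0, 0, 0, 0, 0, 0, 0, 0, 0, 0, 0],
  "hand": 6.6
}}

```text
time: 33.17
tool_pos: [378.4, -295.4, 167.1]
tcp_rot: [57.0, 89.9, -39.4]
ft_force: [0.2, 0.1, -0.0]
finger_gap: 65.9
```

```bash
python3 -c "
from h import *
plan(400,-300,180,-6.4)
print(r, sensors.sense()['time'])
for n in('scene','top'):
    s=shot(n,n+'12'); print(n); comps(s)
    C={'red':((527,-335),-6.4),'green':((556.6,337.2),-10),'lined':((608.8,-14.1),-5.7)}
a=cv2.imread('pics/scene12.png');b=cv2.imread('pics/top12.png')
cv2.imwrite('pics/z12.png',cv2.resize(cv2.hconcat([a,b]),(800,300),interpolation=cv2.INTER_AREA)); cv2.imwrite('pics/z12s.png',a[90:420,130:430][:, :])"
```

```text
t 33.1667 tcp [ 378.4 -295.4  167.1] jaw -6.37 J [-44.1  -9.2 108.5   0.   80.6 -37.7] gap 65.9 F [ 0.2  0.1 -0. ]
shift cm (tool axes now) [-1.29  2.2   0.22] turn [ 0.03  0.03 -0.04]  toolx [ 0.001 -0.001 -1.   ] y [ 0.994 -0.111  0.001] z [-0.111 -0.994  0.   ]
<Robot object at 0x7f36d5b5be00> 33.1667
scene
red [202. 151.] 2054 z 1.7..35.2 top c(529.6,-305.9) 89.8x35.0 long@-7.2 mean(531.0,-305.6) all c(526.7,-334.3) 167.4x130.5@83.6
green [342. 348.] 5128 z 1.6..34.9 top c(550.1,310.9) 91.0x31.2 long@-9.5 mean(551.7,311.3) all c(556.2,337.2) 157.3x131.4@80.1
green [351. 360.] 69 z 1.3..25.1 top c(559.8,371.2) 28.3x17.3 long@10.2 mean(560.1,370.6) all c(559.8,371.2) 28.3x17.3@10.2
gold [168. 303.] 1439 z -3.3..2.9 top c(794.6,-36.6) 765.0x10.7 long@90.0 mean(794.8,44.6) all c(794.6,-36.6) 765.0x10.8@90.0
gold [189. 206.] 137 z 2.0..32.0 top c(646.4,-152.6) 36.5x14.6 long@-10.4 mean(647.2,-153.1) all c(642.7,-154.4) 40.5x17.7@2.1
gold [232. 241.] 768 z 5.7..24.4 top c(608.2,-13.0) 159.1x129.6 long@84.4 mean(608.8,-5.7) all c(608.0,-13.4) 160.0x129.9@84.4
gold [230. 237.] 408 z
[... 1936 characters left out ...]
2x30.9 long@63.4 mean(650.4,-170.8) all c(646.7,-171.0) 39.5x32.1@59.7
lt [186. 132.] 162 z 26.2..33.4 top c(648.4,172.9) 29.9x27.0 long@2.6 mean(649.1,172.3) all c(648.7,172.8) 27.3x30.2@89.7
lt [545. 235.] 983 z 566.8..578.4 top c(384.1,-267.0) 37.8x17.5 long@44.4 mean(387.6,-264.2) all c(380.9,-266.4) 41.4x28.9@55.9
lt [396. 357.] 146 z 603.3..610.2 top c(277.1,-112.6) 18.3x7.3 long@-45.7 mean(276.8,-112.6) all c(275.7,-111.1) 7.3x22.2@45.9
lt [426. 357.] 109 z 600.2..606.1 top c(276.5,-138.0) 14.4x5.9 long@-21.5 mean(276.0,-138.2) all c(276.5,-138.0) 5.9x14.4@68.5
lt [407. 361.] 64 z 606.1..610.3 top c(273.6,-122.1) 15.4x5.7 long@-47.0 mean(273.1,-120.9) all c(273.6,-122.1) 5.7x15.4@43.0
```

View pics/scene12.png

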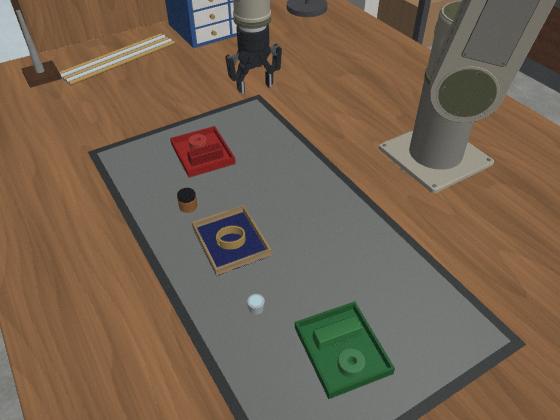

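View pics/top12.png

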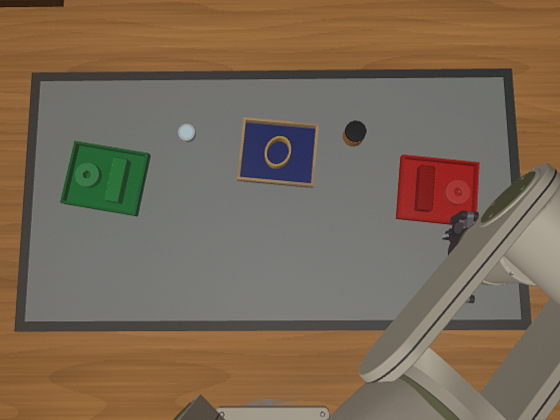

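All five things lie in their trays: red bar and wheel at top-view pixels (425,188) and (458,191), green pair (117,180) and (88,175), bangle (278,152). The jar and loupe are unmoved. As a last check I measure the wheel heights.

```bash
python3 -c "
from h import *
for n in('scene','top'):
    s=dict(np.load('pics/'+n+'12.npz'));P=cloud(s)
    for nm,c,tc,a in(('redwheel',(522.2,-371.7),(527,-335),-6.4),('greenwheel',(562.4,373.3),(556.6,337.2),-10)):
        q=P[(np.hypot(P[...,0]-c[0],P[...,1]-c[1])<28)&(P[...,2]>15)&(P[...,2]<60)]; m=q[:,:2].mean(0)
        R=Ro.from_euler('z',a,degrees=True).as_matrix()[:2,:2]
        hi=q[q[:,2]>20]; A=np.c_[hi[:,:2]-m,np.ones(len(hi))]; k=np.linalg.lstsq(A,hi[:,2],rcond=None)[0]
        print(n,nm,'xy',m.round(1),'in tray',(R.T@(m-tc)).round(1),'top z',np.median(hi[:,2]).round(1),'tilt deg',np.degrees(np.arctan(k[:2])).round(1),len(hi))
print(r.hand_in())
"
```

```text
scene redwheel xy [ 523.5 -369.1] in tray [  0.3 -34.3] top z 24.0 tilt deg [ 0.3 -0.2] 160
scene greenwheel xy [564.3 373.8] in tray [ 1.2 37.4] top z 23.6 tilt deg [ 0.1 -0.5] 497
top redwheel xy [ 523.1 -371.8] in tray [  0.2 -37. ] top z 24.8 tilt deg [ 0.2 -0.6] 442
top greenwheel xy [563.3 370.7] in tray [ 0.8 34.2] top z 25.3 tilt deg [ 1. -0.] 431
the job is handed in; nothing more can be done
None
```

The bench is clear and the job is handed in, at about 33 s of the 122 s allowed. I laid the bangle in the lined tray first, then put the green bar, green wheel, red bar and red wheel in their own trays. Each was lowered to light contact (3–5 N) before I opened the fingers.

In the last views from both cameras all five things lie flat, with nothing stacked:
- **Bangle:** about 1 mm from the tray centre.
- **Bars:** about 27 mm from the tray centre, with their tops at about 34 mm.
- **Wheels:** 34–37 mm from the tray centre, with their tops at about 24 mm and tilted no more than about 1° on either axis.

The jar's measured position did not change in the side view, nor the loupe's in either view. The arm is parked clear at 167 mm, reading about 0 N.

- **Jar in the top view:** its dark-lid patch shifted by about 4 mm between first and last pictures. The patch is only partly segmented there and came out larger in the last picture, so I take this as a measuring artefact.
- **Bangle angle:** the two cameras disagreed by about 8° on its long axis. I used the top view's value and the grasp held.

No check failed.

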